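Touch off a cup wheel and seat the centring pin

ROBOT

A 6-joint arm with a two-finger parallel gripper is mounted at the origin on the work surface. World frame = base frame: x ahead of the robot, y to its left, z up, the work surface at z = 0. Lengths are in m, angles in degrees, forces in N, time in s.
With the tool pointing down it reaches from about 0.375 to 0.9 m from the base axis. Payload 3.1 kg.
Tool frame: the origin (TCP) lies on the centre line of the jaws, within the pads' length; the fingertips stand 25 mm ahead of it and the grasp point (between the pads) lies 6 mm ahead of it; z points along the fingers, y is the line along which they close (so a half turn about z gives the same grasp; the last joint's range is limited). The gripper opens to 87 mm and grips with 3 to 60 N. Pads are 19 mm wide; open, the fingers measure 117 mm over their backs; the gripper's body (75 mm by 190 mm) begins 51 mm behind the grasp point.
Start: joints at [55.204, 30.224, 82.088, -0, 67.689, -10.227], TCP at [0.26, 0.568, 0.248] pointing down, gripper open.
Joint ranges: [-176.69, 176.69], [-43.24, 126.21], [12.49, 139.97], [-82, 262], [0, 151.66], [-163.58, 163.58]. Speed limits (degrees/s): [159.86, 159.86, 180, 180, 180, 180].

INTERFACE

Orientations are given as a 3x3 rotation matrix whose columns are the frame's x, y, z axes.
In Python, from rig import bot, cams, models gives the robot as it stands. The module is installed in compiled form; this text tells all that it offers.
- The arm moves only by the shell command python3 -m handwheel 'ROWS' [OPENING]. ROWS is JSON, a list of rows, each a list of 6 numbers: the shift along the world's x, y, z each as a share of 1 m, from -1 to 1, then the turn, a rotation vector about the world's x, y, z each as a share of 2 rad, from -1 to 1. In form: [[dx, dy, dz, wx, wy, wz], ...]. A call has exactly 8 rows; each row is the pose to reach, as a shift and turn from the pose commanded when the call began; what a row does not reach only later rows make up. A row lasts 1/12 s, in which the tool goes at most 41.7 mm and 7.16 degrees, less where a joint would pass 70% of its speed; a pose out of reach is approached as far as the arm can. A call with a number of a shift or a turn outside -1 to 1 is refused whole. A call with a gripper value outside its range is refused whole. OPENING is the opening, from -1 (shut) to 1 (fully open), so that 0 is half open, set as the call begins (- or left out, the last holds). The fingers move at their own pace and stop on an object; the grip force is fixed at half the most. Time passes only in rows, so rows that repeat a pose let the fingers close, or fill a call up. It gives the time, the measured TCP pose, the force, the opening and the grip force at its end, in the units of the state.
- bot.read_state(): the state, without advancing time (a new reading comes with each control period).
- cams.capture(name): name is "side" or "top"; returns (picture, depth): 400x640x3 uint8, blue, green, red; 400x640 float32, m along the optical axis (not along the pixel's ray), 0 where there is no reading.
- cams.calibration(name): a dict with "mtx" (3x3 intrinsics, pixels), "R" (3x3) and "t" (3): a world point X has camera coordinates R X + t. Camera axes: x right, y down, z forward; pixel columns grow to the right and rows downward; lengths in m; the calibration is good to about 2 mm. A picture is of the moment at which its call begins. calibration takes no time and is no camera call.
- bot.hand_in(): hands the job in; it is judged then, once.
Trained networks look in the newest picture that a camera, given by its name, has taken for a name from the list of things; names that differ only in an ending like _2 or _b are one class to them, and where a whole thing is asked for, a point or a joint stands for the part that bears it (a point fixed in the world has none). Each returns a list of dicts, best first, with "conf" (0 to 1); they miss things now and then, are a little off and sometimes report something else, mostly with a low value. They report only what shows in the picture. A call takes as long as a camera call. They do not tell look-alikes from the thing itself.
- models.spot_in(query, camera): "position" ([column, row] in pixels, amid what is visible of it).
- models.tip_of(query, camera): "position" ([column, row] in pixels: a listed point, or the origin of a listed thing).
The state is a dict: "time_s": time; "joint_positions": joint angles; "qvel": joint speeds; "tau": joint torques, N m; "position": TCP position; "tcp_rot": TCP orientation; "force": force on the tool from outside, world axes, zero at the start; "moment": the same for the moment, N m; "opening": opening from 0.0 (shut) to 1.0 (fully open); "grasp_force": force on a finger pad.
Only numpy, scipy, OpenCV 4.12 (cv2) and the standard library are available. Lean on these libraries where they do the work, as an engineer would, in place of code of your own. Each camera call takes 0.05 s, during which the arm holds its last target. There are 200 camera calls.

TASK

A cup grinding wheel is held on the square steel plate, a little off its middle. Take the steel centring pin out of its stand and, to find where the wheel really lies, rest the pin's round shank against the wheel's outer rim with a light, steady push of about 5 N for half a second, first on the side towards the robot, then on the left side, then on the right side as the robot sees it. Then push the pin upright into the wheel's bore, fully home on the plate, before letting go of it; never push harder than 25 N, and leave everything else where it is.

Things in the scene. Friction and masses are not known exactly. Their poses are not given: they have to be found in the camera images.
- plate: magnetic holding plate of plain steel, 140 x 140 mm and 15 mm thick, fixed on the table, turned at most 0.25 rad. Origin at the centre of its underside; z up, x away from the robot, y to the robot's left.
- plate_mid (a point): middle of that plate's top face. The blue cup wheel lies flat here, held fast: 100 mm outer diameter, upright plain rim, 25 mm high (top 40 mm above the table), 22 mm bore (1.5 mm chamfer) through its centre down to the plate. The wheel's centre is up to 10 mm in x and 10 mm in y off this point, differently each time; it has no reading of its own.
- stand: black plastic block 64 x 64 x 28 mm, fixed on the table, turned at most 0.5 rad, with a loose blind hole 20 mm deep at its centre in which the pin stands. Origin at the centre of its underside, z up.
- pin_grip (a point): centring pin of plain steel, about 220 g, 70 mm long: round shank 20.4 mm in diameter, 36 mm long, its foot chamfered 2 mm over 3 mm, below a square head 26 x 26 x 34 mm. This point: centre of the head, 53 mm above the foot; z up along the pin, x and y square to the head's flats. At first it stands in the stand, foot 8 mm above the table.
- pin_tip (a point): centre of the flat end of the same pin's foot; z up along the pin. When fully home in the wheel the foot stands on the plate, 15 mm above the table.
Things that resemble listed ones, but are neither listed nor needed, are in the scene too. Of the things shaped like the plate, the steel one is meant. There is more than one size of the part that bears pin_grip; the job needs the larger.

How it is judged (in metres and radians):
On the way, in this order (a step that is already met when the one before it is completed fails the run):
1. the pin's shank rests against the wheel's rim on the side towards the robot (contact force between pin and wheel above 0.5 N and z of pin_tip in the frame of plate below 0.035 m and x of pin_tip in the frame of plate below -0.04 m and y of pin_tip in the frame of plate between -0.036 and 0.036 m), for 0.4 s.
2. then against the rim on the robot's left (contact force between pin and wheel above 0.5 N and z of pin_tip in the frame of plate below 0.035 m and y of pin_tip in the frame of plate above 0.04 m and x of pin_tip in the frame of plate between -0.036 and 0.036 m), for 0.4 s.
3. then against the rim on the robot's right (contact force between pin and wheel above 0.5 N and z of pin_tip in the frame of plate below 0.035 m and y of pin_tip in the frame of plate below -0.04 m and x of pin_tip in the frame of plate between -0.036 and 0.036 m), for 0.4 s.
4. the pin is fully home in the bore while still held by the fingers (z of pin_tip in the frame of plate below 0.018 m and horizontal distance between pin_tip and plate below 0.022 m and angle between pin_tip's own z axis and vertical below 0.06 rad and contact force between the fingers and pin above 0.5 N), for 0.2 s.
At the end, for the whole second after the job is handed in: The pin stands in the wheel's bore, upright within 0.06 rad, its foot within 3 mm of the plate, released and at rest (z of pin_tip in the frame of plate below 0.018 m and horizontal distance between pin_tip and plate below 0.022 m and angle between pin_tip's own z axis and vertical below 0.06 rad and linear speed of pin below 0.02 m/s); the robot touches nothing.
It fails at once if the pin is pushed against the wheel or the plate with more than 25 N (contact force between pin and wheel above 25 N or contact force between pin and plate above 25 N).
It fails at once if the fingers or arm push the wheel or the plate with more than 5 N (contact force between any of the fingers, the arm and wheel above 5 N or contact force between any of the fingers, the arm and plate above 5 N).
It fails at once if something else on the table is moved by more than 15 mm (distance of any of tape, flange, spare_low, spare_top, carton, driver, lens from where it was at the start of the episode above 0.015 m).
It also fails if it takes over 72 s, if anything falls off the work surface, if the arm or the gripper's body presses on something with over 40 N, if the wrist force passes 120 N, or if a joint passes its speed limit or range.

## Working session

There is one attempt and no reset: what is moved stays moved. The work goes in short steps, Python scripts to look and compute and a shell command to move; the robot and the scene stay as the last step left them, time stands still between calls to the robot, and variables do not carry over. Pictures are saved under pics/ and viewed, at most 10 in all, crops included, and the job is handed in when it is done.

```bash
mkdir -p pics
cat > h.py <<'E'
import numpy as np,cv2
from rig import bot,cams,models
def cap(n):
    return cams.capture(n)
def w(n,px,d):
    c=cams.calibration(n);K,R,t=map(np.array,(c["mtx"],c["R"],c["t"]))
    r=np.linalg.inv(K)@np.array([px[0],px[1],1.])
    return R.T@(r*d-t)
def wz(n,px,z):
    c=cams.calibration(n);K,R,t=map(np.array,(c["mtx"],c["R"],c["t"]))
    r=R.T@(np.linalg.inv(K)@np.array([px[0],px[1],1.]));o=-R.T@t
    return o+r*(z-o[2])/r[2]
def proj(n,X):
    c=cams.calibration(n);K,R,t=map(np.array,(c["mtx"],c["R"],c["t"]))
    p=K@(R@np.array(X)+t);return p[:2]/p[2]
E
python3 - <<'E'
from h import *
np.set_printoptions(precision=3,suppress=True)
for n in("top","side"):
    im,d=cap(n);cv2.imwrite(f"pics/{n}0.png",im);np.save(f"{n}0.npy",d)
    c=cams.calibration(n);print(n,-np.array(c["R"]).T@c["t"],np.array(c["mtx"])[0,0])
    for q in("plate","plate_mid","stand","pin_grip","pin_tip"):
        for f in(models.spot_in,models.tip_of):
            try:
                for r in f(q,n):
                    p=r["position"];dd=d[int(p[1]),int(p[0])]
                    print(n,q,f.__name__,np.round(p,1),round(r["conf"],2),w(n,p,dd) if dd>0 else None)
            except Exception as e: print(q,f.__name__,e)
print(bot.read_state())
E
```

```text
top [0.36  0.001 0.698] 378.0546439422032
top plate call [222.9 124.1] 0.92 [0.611 0.156 0.013]
top plate call [379.2 267.7] 0.79 [ 0.339 -0.126  0.015]
top plate call [246.6 268. ] 0.65 [0.344 0.109 0.017]
top plate call [378.3 264.8] 0.79 [ 0.344 -0.124  0.015]
top plate call [245.  266.3] 0.72 [0.347 0.112 0.015]
top plate call [222.2 127.4] 0.56 [0.596 0.152 0.038]
top plate_mid call [249.9 270.6] 0.96 [0.339 0.104 0.015]
top plate_mid call [222.3 148.5] 0.59 [0.559 0.153 0.028]
top plate_mid call [379.1 260.4] 0.58 [ 0.352 -0.126  0.014]
top plate_mid call [248.  272.8] 0.97 [0.336 0.107 0.016]
top plate_mid call [378.7 262.5] 0.94 [ 0.348 -0.126  0.014]
top plate_mid call [222.6 124.6] 0.57 [0.61  0.157 0.013]
top stand call [376.2 157. ] 0.89 [ 0.539 -0.127  0.028]
top stand call [379.3 156.2] 0.97 [ 0.54  -0.132  0.031]
top stand call [387.8 149.9] 0.17 [ 0.538 -0.138  0.078]
top pin_grip call [385.7 148.5] 0.89 [ 0.54  -0.134  0.079]
top pin_grip call [434.4 152. ] 0.64 [ 0.541 -0.227  0.052]
top pin_grip call [436.1 150.3] 0.78 [ 0.543 -0.23   0.054]
top pin_grip call [386.
[... 1490 characters left out ...]
de pin_tip call [377.5 260.9] 0.66 [ 0.531 -0.156  0.026]
side pin_tip call [405.3 300.6] 0.66 [ 0.543 -0.239  0.006]
side pin_tip call [383.2 242.7] 0.55 [ 0.538 -0.156  0.065]
{'time_s': 1.1, 'joint_positions': array([ 55.206,  30.223,  82.089,  -0.   ,  67.688, -10.227]), 'qvel': array([ 0.036, -0.008, -0.006,  0.085, -0.016, -0.002]), 'tau': array([ -0.   , -44.002, -17.698,   0.063,   0.051,  -0.   ]), 'position': array([0.26 , 0.568, 0.248]), 'tcp_rot': array([[-0.909,  0.416,  0.   ],
       [ 0.416,  0.909, -0.   ],
       [-0.   , -0.   , -1.   ]]), 'force': array([-0.085, -0.932,  0.297]), 'moment': array([-0.042,  0.001,  0.039]), 'grasp_force': 0.0, 'opening': 1.0030903851888322}
```

View pics/top0.png

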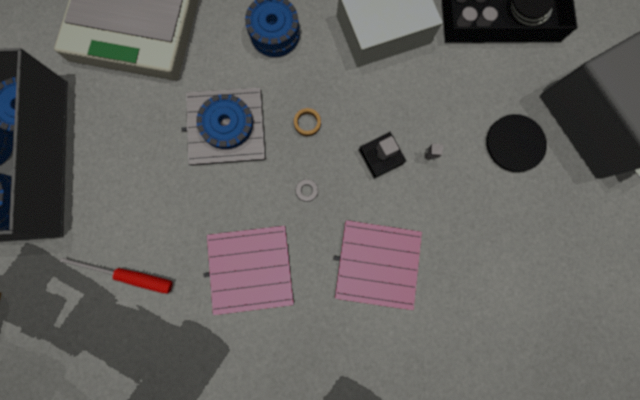

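View pics/side0.png

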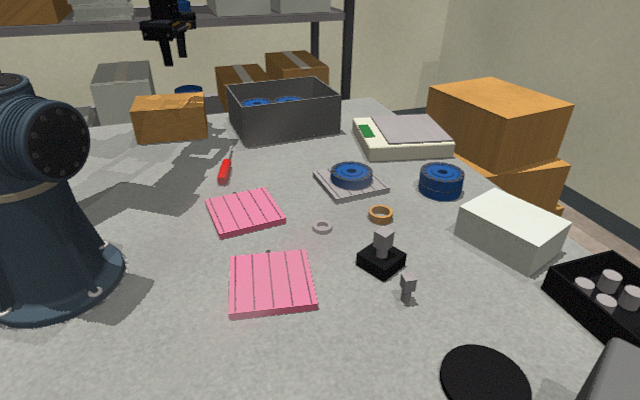

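The top picture shows the steel plate with the blue wheel at (225,125). The pink plates at (248,268) and (380,264) are look-alikes. Pin candidates are the larger one in the black stand at (388,148) and a smaller loose one at (434,152), so I choose (388,148). A spare wheel stack is at (273,25). Next I measure from depth and check one crop.

Run:
```python
from h import *
np.set_printoptions(precision=4,suppress=True)
im=cv2.imread("pics/top0.png");crop=im[75:200,175:455];cv2.imwrite("pics/crop1.png",cv2.resize(crop,None,fx=2.8,fy=2.8,interpolation=cv2.INTER_CUBIC))
for n in("top","side"):
    d=np.load(f"{n}0.npy");c=cams.calibration(n);K,R,t=map(np.array,(c["mtx"],c["R"],c["t"]))
    v,u=np.mgrid[0:400,0:640];r=np.stack([u,v,np.ones_like(u)],-1)@np.linalg.inv(K).T
    P=((r*d[...,None])-t)@R
    P[d==0]=9
    def sel(x0,x1,y0,y1,z0,z1,nm,rect=True):
        m=(P[...,0]>x0)&(P[...,0]<x1)&(P[...,1]>y0)&(P[...,1]<y1)&(P[...,2]>z0)&(P[...,2]<z1)
        q=P[m][:,:2].astype(np.float32)
        if len(q)<8: print(n,nm,len(q));return
        b=cv2.minAreaRect(q*1000);cc=cv2.minEnclosingCircle(q*1000)
        print(n,nm,len(q),"z",np.median(P[m][:,2]),"rect",np.round(b[0],1),np.round(b[1],1),round(b[2],1),"circ",np.round(cc[0],1),round(cc[1],1),"mean",q.mean(0)*1000)
    sel(.48,.70,.06,.26,.009,.021,"plate")
    sel(.48,.70,.06,.26,.034,.046,"wheel")
    sel(.48,.60,-.19,-.08,.023,.034,"stand")
    sel(.48,.60,-.19,-.08,.074,.084,"head")
    sel(.48,.60,-.19,-.08,.06,.084,"head2")
```

```text
top plate 3068 z 0.015029661625657113 rect [608.5 158.9] [141.3 151.9] 3.5 circ [607.9 152.8] 97.6 mean [600.0285 153.0256]
top wheel 2238 z 0.03902076441893671 rect [609.3 149.4] [98.9 99.7] 5.8 circ [609.6 149.1] 50.5 mean [608.7377 149.2895]
top stand 858 z 0.028009721935620922 rect [ 546.4 -139.8] [64.7 64.8] 25.8 circ [ 545.7 -139.8] 44.4 mean [ 541.546  -136.3068]
top head 231 z 0.07784588284240372 rect [ 546.1 -139.9] [25.7 26.8] 26.1 circ [ 546.2 -139.8] 17.4 mean [ 545.7165 -139.3732]
top head2 284 z 0.07753540006428994 rect [ 546.1 -139.9] [25.7 26.8] 26.0 circ [ 546.1 -139.3] 17.7 mean [ 544.3772 -138.3601]
side plate 932 z 0.01411176764318655 rect [607.8 151.5] [141.4 145. ] 3.7 circ [607.4 150.7] 98.0 mean [592.6438 121.9586]
side wheel 704 z 0.038157649117452466 rect [621.5 182.1] [176.8  98.1] 68.5 circ [637.1 177.3] 93.0 mean [607.1355 144.8747]
side stand 719 z 0.02728776497748723 rect [ 545.3 -141.4] [67.  65.9] 26.5 circ [ 544.9 -142.1] 44.9 mean [ 540.8434 -149.8565]
side head 155 z 0.07725639130107262 rect [ 544.8 -141.8] [26.7 26.2] 27.5 circ [ 544.  -142.3] 17.8 mean [ 544.0755 -143.0752]
side head2 290 z 0.07528576450408747 rect [ 544.8 -142. ] [27.5 27.2] 25.9 circ [ 544.5 -142.4] 17.8 mean [ 542.2953 -145.7896]
```

View pics/crop1.png

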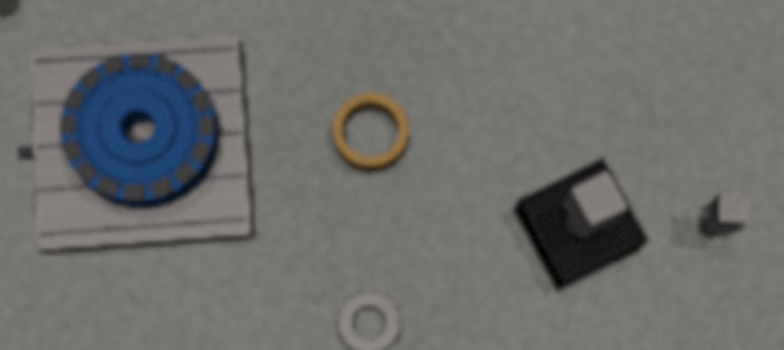

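The crop confirms it: the large pin's head in the black stand is at crop (598,198), the small pin at (733,210), and the steel plate with the wheel is at (140,128). I take the pin at (0.546, -0.140) turned 26°, the wheel at about (0.609, 0.149) and the plate at about (0.607, 0.153).

Moving over the pin.

```bash
python3 -m handwheel '[[0.015,-0.037,0,0,0,-0.05],[0.03,-0.074,0,0,0,-0.1],[0.045,-0.111,0,0,0,-0.15],[0.06,-0.148,0,0,0,-0.2],[0.075,-0.185,0,0,0,-0.25],[0.09,-0.222,0,0,0,-0.3],[0.105,-0.259,0,0,0,-0.344],[0.12,-0.296,0,0,0,-0.344]]' 1
python3 -m handwheel '[[0.015,-0.037,0,0,0,0],[0.03,-0.074,0,0,0,0],[0.045,-0.111,0,0,0,0],[0.06,-0.148,0,0,0,0],[0.075,-0.185,0,0,0,0],[0.09,-0.222,0,0,0,0],[0.105,-0.259,0,0,0,0],[0.12,-0.296,0,0,0,0]]'
python3 -m handwheel '[[0.015,-0.035,-0.01,0,0,0],[0.03,-0.07,-0.03,0,0,0],[0.046,-0.1,-0.05,0,0,0],[0.046,-0.116,-0.08,0,0,0],[0.046,-0.116,-0.1,0,0,0],[0.046,-0.116,-0.12,0,0,0],[0.046,-0.116,-0.12,0,0,0],[0.046,-0.116,-0.12,0,0,0]]'
```

```text
time_s: 1.77
position: [0.3803, 0.2708, 0.2479]
tcp_rot: [[-0.436, 0.9, 0.001], [0.9, 0.436, 0.0], [-0.0, 0.001, -1.0]]
force: [1.1, -0.3, 0.4]
opening: 1.003
grasp_force: 0.0
time_s: 2.43
position: [0.5003, -0.0257, 0.2478]
tcp_rot: [[-0.438, 0.899, 0.001], [0.899, 0.438, -0.0], [-0.0, 0.001, -1.0]]
force: [1.9, 0.9, -0.7]
opening: 1.001
grasp_force: 0.0
time_s: 3.1
position: [0.5453, -0.1394, 0.1268]
tcp_rot: [[-0.438, 0.899, -0.002], [0.899, 0.438, 0.001], [0.002, -0.002, -1.0]]
force: [0.7, -1.0, 0.8]
opening: 1.004
grasp_force: 0.0
```

```bash
python3 -m handwheel '[[0,0,-0.012,0,0,0],[0,0,-0.024,0,0,0],[0,0,-0.036,0,0,0],[0,0,-0.046,0,0,0],[0,0,-0.054,0,0,0],[0,0,-0.06,0,0,0],[0,0,-0.061,0,0,0],[0,0,-0.061,0,0,0]]'
python3 -m handwheel '[[0,0,0,0,0,0],[0,0,0,0,0,0],[0,0,0,0,0,0],[0,0,0,0,0,0],[0,0,0,0,0,0],[0,0,0,0,0,0],[0,0,0,0,0,0],[0,0,0,0,0,0]]' -0.6
python3 -m handwheel '[[0,0,0,0,0,0],[0,0,0,0,0,0],[0,0,0,0,0,0],[0,0,0,0,0,0],[0,0,0,0,0,0],[0,0,0,0,0,0],[0,0,0,0,0,0],[0,0,0,0,0,0]]' -1
```

```text
time_s: 3.77
position: [0.5459, -0.1395, 0.0666]
tcp_rot: [[-0.439, 0.899, -0.0], [0.899, 0.439, 0.0], [0.0, -0.0, -1.0]]
force: [0.3, -0.2, 0.7]
opening: 1.001
grasp_force: 0.0
time_s: 4.43
position: [0.5458, -0.1396, 0.0666]
tcp_rot: [[-0.439, 0.899, -0.0], [0.899, 0.439, -0.0], [0.0, -0.0, -1.0]]
force: [-0.6, -0.0, 0.2]
opening: 0.475
grasp_force: 0.0
time_s: 5.1
position: [0.5458, -0.1396, 0.0665]
tcp_rot: [[-0.439, 0.899, -0.0], [0.899, 0.439, 0.0], [0.0, -0.0, -1.0]]
force: [0.2, 0.4, 1.2]
opening: 0.298
grasp_force: 30.0
```

```bash
python3 -m handwheel '[[0,0,0.006,0,0,0],[0,0,0.015,0,0,0],[0,0,0.028,0,0,0],[0,0,0.042,0,0,0],[0,0,0.056,0,0,0],[0,0,0.07,0,0,0],[0,0,0.08,0,0,0],[0,0,0.083,0,0,0]]'
python3 -m handwheel '[[0,0.02,0,0,0,0],[0,0.05,0,0,0,0],[0,0.085,0,0,0,0],[-0.01,0.125,0,0,0,0],[-0.015,0.165,0,0,0,0],[-0.02,0.2,0,0,0,0],[-0.02,0.235,0,0,0,0],[-0.02,0.265,0,0,0,0]]'
python3 -m handwheel '[[0,0.015,0,0,0,0],[0,0.024,0,0,0,0],[0,0.024,0,0,0,0],[0,0.024,0,0,0,0],[0,0.024,0,0,0,0],[0,0.024,0,0,0,0],[0,0.024,0,0,0,0],[0,0.024,0,0,0,0]]'
python3 - <<'E'
from h import *
im,d=cap("side");p=proj("side",bot.read_state()["position"]-np.array([0,0,.03]));print(p)
x,y=map(int,p);cv2.imwrite("pics/held.png",cv2.resize(im[max(0,y-70):y+80,max(0,x-90):x+90],None,fx=4,fy=4,interpolation=cv2.INTER_CUBIC))
print(models.tip_of("pin_tip","side")[:2],proj("side",bot.read_state()["position"]-np.array([0,0,.059])))
E
```

```text
time_s: 5.77
position: [0.5467, -0.1399, 0.1518]
tcp_rot: [[-0.439, 0.899, 0.003], [0.899, 0.439, -0.002], [-0.003, 0.002, -1.0]]
force: [0.1, 0.3, -2.1]
opening: 0.298
grasp_force: 30.0
time_s: 6.43
position: [0.5245, 0.1277, 0.1493]
tcp_rot: [[-0.439, 0.898, -0.002], [0.898, 0.439, 0.0], [0.001, -0.001, -1.0]]
force: [-0.1, -0.3, -2.3]
opening: 0.298
grasp_force: 30.0
time_s: 7.1
position: [0.526, 0.1484, 0.1495]
tcp_rot: [[-0.437, 0.899, -0.0], [0.899, 0.437, -0.0], [-0.0, -0.0, -1.0]]
force: [-0.7, 0.4, -0.9]
opening: 0.296
grasp_force: 30.0
[318.25441399 143.79980456]
[{'position': [316.3, 157.6], 'conf': 0.73}, {'position': [403.5, 302.3], 'conf': 0.63}] [318.08692261 155.5645982 ]
```

View pics/held.png

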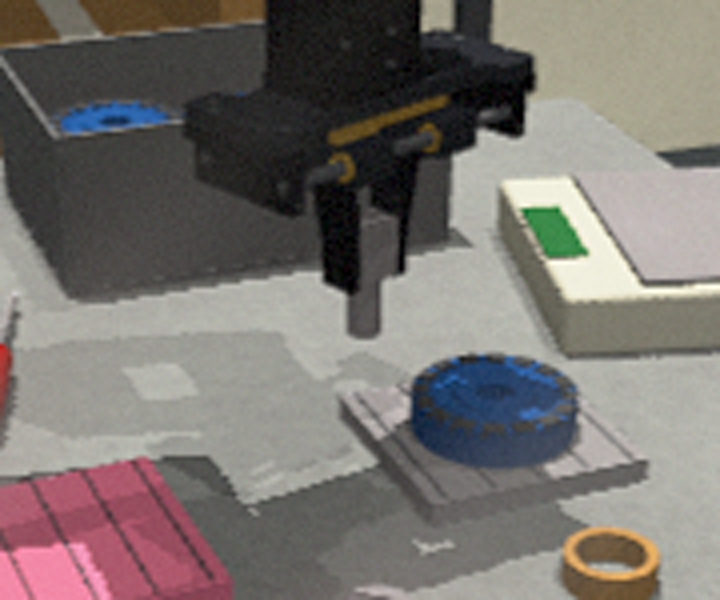

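The pin is held upright in the fingers, its foot at crop (362,335), in front of the wheel at about crop (495,410). I now lower it and approach the front rim.

```bash
python3 -m handwheel '[[0,0,-0.012,0,0,0],[0,0,-0.027,0,0,0],[0,0,-0.042,0,0,0],[0,0,-0.057,0,0,0],[0,0,-0.066,0,0,0],[0,0,-0.069,0,0,0],[0,0,-0.069,0,0,0],[0,0,-0.069,0,0,0]]'
python3 -m handwheel '[[0.004,0,0,0,0,0],[0.008,0,0,0,0,0],[0.012,0,0,0,0,0],[0.015,0,0,0,0,0],[0.017,0,0,0,0,0],[0.018,0,0,0,0,0],[0.018,0,0,0,0,0],[0.018,0,0,0,0,0]]'
python3 -m handwheel '[[0.0003,0,0,0,0,0],[0.0006,0,0,0,0,0],[0.0009,0,0,0,0,0],[0.001,0,0,0,0,0],[0.001,0,0,0,0,0],[0.001,0,0,0,0,0],[0.001,0,0,0,0,0],[0.001,0,0,0,0,0]]'
```

```text
time_s: 7.87
position: [0.5262, 0.1494, 0.0808]
tcp_rot: [[-0.438, 0.899, 0.001], [0.899, 0.438, 0.0], [-0.0, 0.001, -1.0]]
force: [-0.5, -1.0, -2.5]
opening: 0.297
grasp_force: 30.0
time_s: 8.53
position: [0.5436, 0.1494, 0.0805]
tcp_rot: [[-0.439, 0.899, -0.0], [0.899, 0.439, -0.0], [0.0, -0.0, -1.0]]
force: [-0.4, 0.0, -1.2]
opening: 0.3
grasp_force: 30.0
time_s: 9.2
position: [0.5448, 0.1494, 0.0805]
tcp_rot: [[-0.439, 0.899, -0.0], [0.899, 0.439, -0.0], [0.0, -0.0, -1.0]]
force: [-0.8, 0.5, -1.7]
opening: 0.294
grasp_force: 30.0
```

```bash
for i in 1; do :; done; python3 -m handwheel '[[0.0003,0,0,0,0,0],[0.0006,0,0,0,0,0],[0.0009,0,0,0,0,0],[0.001,0,0,0,0,0],[0.001,0,0,0,0,0],[0.001,0,0,0,0,0],[0.001,0,0,0,0,0],[0.001,0,0,0,0,0]]' | grep -E 'pos|force'
python3 -m handwheel '[[0.0003,0,0,0,0,0],[0.0006,0,0,0,0,0],[0.0009,0,0,0,0,0],[0.001,0,0,0,0,0],[0.001,0,0,0,0,0],[0.001,0,0,0,0,0],[0.001,0,0,0,0,0],[0.001,0,0,0,0,0]]' | grep -E 'pos|force'
```

```text
position: [0.5458, 0.1494, 0.0805]
force: [-0.5, 0.1, -2.1]
grasp_force: 30.0
position: [0.5468, 0.1494, 0.0806]
force: [0.5, -1.0, -2.8]
grasp_force: 30.0
```

```bash
python3 -m handwheel '[[0.0003,0,0,0,0,0],[0.0006,0,0,0,0,0],[0.0009,0,0,0,0,0],[0.001,0,0,0,0,0],[0.001,0,0,0,0,0],[0.001,0,0,0,0,0],[0.001,0,0,0,0,0],[0.001,0,0,0,0,0]]' | grep -E 'pos|force'
```

```text
position: [0.5478, 0.1494, 0.0806]
force: [0.0, 0.2, -2.1]
grasp_force: 30.0
```

```bash
python3 -m handwheel '[[0.0003,0,0,0,0,0],[0.0006,0,0,0,0,0],[0.0009,0,0,0,0,0],[0.001,0,0,0,0,0],[0.001,0,0,0,0,0],[0.001,0,0,0,0,0],[0.001,0,0,0,0,0],[0.001,0,0,0,0,0]]' | grep -E 'pos|force'
```

```text
position: [0.5488, 0.1494, 0.0806]
force: [0.1, -0.2, -2.1]
grasp_force: 30.0
```

```bash
python3 -m handwheel '[[0.0003,0,0,0,0,0],[0.0006,0,0,0,0,0],[0.0009,0,0,0,0,0],[0.001,0,0,0,0,0],[0.001,0,0,0,0,0],[0.001,0,0,0,0,0],[0.001,0,0,0,0,0],[0.001,0,0,0,0,0]]' | grep -E 'pos|force'
```

```text
position: [0.5494, 0.1494, 0.0805]
force: [-0.6, 0.2, -1.5]
grasp_force: 30.0
```

```bash
python3 -m handwheel '[[0.0001,0,0,0,0,0],[0.0002,0,0,0,0,0],[0.0003,0,0,0,0,0],[0.0004,0,0,0,0,0],[0.0005,0,0,0,0,0],[0.0005,0,0,0,0,0],[0.0005,0,0,0,0,0],[0.0005,0,0,0,0,0]]' | grep -E 'pos|rot|force'; python3 -c "
from rig import bot
for i in range(1): s=bot.read_state();print(s['force'],s['moment'],s['position'])"
```

```text
position: [0.5495, 0.1494, 0.0804]
tcp_rot: [[-0.439, 0.899, -0.002], [0.899, 0.439, -0.0], [0.001, -0.002, -1.0]]
force: [-5.0, -0.3, 1.8]
grasp_force: 30.0
[-4.98411874 -0.28845838  1.75019141] [-0.12084316  0.90807068  0.02830842] [0.54951347 0.14938764 0.08042556]
```

```bash
python3 -m handwheel '[[0,0,0,0,0,0],[0,0,0,0,0,0],[0,0,0,0,0,0],[0,0,0,0,0,0],[0,0,0,0,0,0],[0,0,0,0,0,0],[0,0,0,0,0,0],[0,0,0,0,0,0]]';python3 -c "
from rig import bot
for i in range(1): s=bot.read_state();print(s['force'],s['moment'],s['position'])"
```

```text
time_s: 13.87
position: [0.5495, 0.1494, 0.0804]
tcp_rot: [[-0.439, 0.899, -0.002], [0.899, 0.439, -0.0], [0.001, -0.002, -1.0]]
force: [-5.6, -0.9, 0.6]
opening: 0.296
grasp_force: 30.0
[-5.56200043 -0.89270834  0.62016867] [-0.18283482  1.01261114 -0.0505245 ] [0.54953373 0.14940701 0.08041068]
```

```bash
python3 -m handwheel '[[-0.004,0,0,0,0,0],[-0.01,0,0,0,0,0],[-0.016,0,0,0,0,0],[-0.02,0,0,0,0,0],[-0.02,0,0.01,0,0,0],[-0.02,0,0.025,0,0,0],[-0.02,0,0.04,0,0,0],[-0.02,0,0.05,0,0,0]]'
python3 - <<'E'
from h import *
d=np.load("top0.npy")
for v in range(124,135,2): print(v,[np.round(w("top",(u,v),d[v,u])*1000).astype(int).tolist() for u in range(179,190,2)])
E
```

```text
time_s: 14.53
position: [0.5315, 0.1495, 0.1325]
tcp_rot: [[-0.439, 0.899, 0.004], [0.899, 0.439, 0.0], [-0.001, 0.003, -1.0]]
force: [-0.2, -0.6, -2.5]
opening: 0.297
grasp_force: 30.0
124 [[616, 241, 2], [617, 239, -1], [617, 234, 0], [617, 231, -1], [611, 222, 15], [612, 219, 12]]
126 [[613, 242, 0], [613, 239, -2], [612, 234, 2], [612, 230, 1], [608, 223, 12], [607, 218, 15]]
128 [[609, 242, 0], [605, 234, 11], [605, 230, 11], [605, 227, 10], [603, 222, 15], [603, 218, 15]]
130 [[605, 241, 1], [601, 235, 10], [601, 231, 10], [601, 227, 10], [599, 222, 15], [600, 218, 14]]
132 [[601, 242, -1], [600, 237, 2], [602, 235, -2], [600, 230, 1], [596, 222, 13], [595, 217, 17]]
134 [[597, 241, 0], [598, 238, -3], [597, 234, 1], [597, 230, 1], [591, 221, 18], [592, 218, 15]]
```

```bash
python3 -m handwheel '[[0.01,0.015,0,0,0,0],[0.025,0.035,0,0,0,0],[0.045,0.055,0,0,0,0],[0.065,0.066,0,0,0,0],[0.079,0.07,0,0,0,0],[0.079,0.07,0,0,0,0],[0.079,0.07,0,0,0,0],[0.079,0.07,0,0,0,0]]'
python3 -m handwheel '[[0,0,-0.01,0,0,0],[0,0,-0.023,0,0,0],[0,0,-0.036,0,0,0],[0,0,-0.046,0,0,0],[0,0,-0.05,0,0,0],[0,0,-0.05,0,0,0],[0,0,-0.05,0,0,0],[0,0,-0.05,0,0,0]]'
python3 -m handwheel '[[0,-0.002,0,0,0,0],[0,-0.004,0,0,0,0],[0,-0.0055,0,0,0,0],[0,-0.0065,0,0,0,0],[0,-0.007,0,0,0,0],[0,-0.007,0,0,0,0],[0,-0.007,0,0,0,0],[0,-0.007,0,0,0,0]]'
```

```text
time_s: 15.2
position: [0.608, 0.219, 0.1304]
tcp_rot: [[-0.438, 0.899, -0.002], [0.899, 0.438, -0.001], [0.001, -0.002, -1.0]]
force: [-0.5, -0.8, -2.4]
opening: 0.3
grasp_force: 30.0
time_s: 15.87
position: [0.6098, 0.2195, 0.0808]
tcp_rot: [[-0.439, 0.899, 0.001], [0.899, 0.439, 0.0], [-0.0, 0.001, -1.0]]
force: [0.1, 0.5, -2.6]
opening: 0.292
grasp_force: 30.0
time_s: 16.53
position: [0.6093, 0.2125, 0.0806]
tcp_rot: [[-0.439, 0.899, 0.0], [0.899, 0.439, 0.0], [0.0, 0.0, -1.0]]
force: [0.8, 0.3, -2.9]
opening: 0.295
grasp_force: 30.0
```

```bash
python3 -m handwheel '[[0,-0.0003,0,0,0,0],[0,-0.0006,0,0,0,0],[0,-0.0009,0,0,0,0],[0,-0.001,0,0,0,0],[0,-0.001,0,0,0,0],[0,-0.001,0,0,0,0],[0,-0.001,0,0,0,0],[0,-0.001,0,0,0,0]]' | grep -E 'pos|force'
python3 -m handwheel '[[0,-0.0002,0,0,0,0],[0,-0.0004,0,0,0,0],[0,-0.0006,0,0,0,0],[0,-0.0008,0,0,0,0],[0,-0.0008,0,0,0,0],[0,-0.0008,0,0,0,0],[0,-0.0008,0,0,0,0],[0,-0.0008,0,0,0,0]]' | grep -E 'pos|force'
```

```text
position: [0.6093, 0.2114, 0.0806]
force: [0.3, -0.6, -2.5]
grasp_force: 30.0
position: [0.6093, 0.2106, 0.0806]
force: [-0.1, -0.4, -2.2]
grasp_force: 30.0
```

```bash
python3 -m handwheel '[[0,-0.0002,0,0,0,0],[0,-0.0004,0,0,0,0],[0,-0.0006,0,0,0,0],[0,-0.0008,0,0,0,0],[0,-0.0008,0,0,0,0],[0,-0.0008,0,0,0,0],[0,-0.0008,0,0,0,0],[0,-0.0008,0,0,0,0]]' | grep -E 'pos|force'
```

```text
position: [0.6093, 0.21, 0.0806]
force: [0.7, 0.5, -2.1]
grasp_force: 30.0
```

```bash
python3 -m handwheel '[[0,-0.0001,0,0,0,0],[0,-0.0002,0,0,0,0],[0,-0.0003,0,0,0,0],[0,-0.0004,0,0,0,0],[0,-0.0005,0,0,0,0],[0,-0.0005,0,0,0,0],[0,-0.0005,0,0,0,0],[0,-0.0005,0,0,0,0]]' | grep -E 'pos|rot|force'
```

```text
position: [0.6094, 0.2097, 0.0806]
tcp_rot: [[-0.438, 0.899, 0.0], [0.899, 0.438, 0.001], [0.001, 0.0, -1.0]]
force: [-0.6, 4.1, -2.2]
grasp_force: 30.0
```

```bash
python3 -m handwheel '[[0,-0.0001,0,0,0,0],[0,-0.0001,0,0,0,0],[0,-0.0001,0,0,0,0],[0,-0.0001,0,0,0,0],[0,-0.0001,0,0,0,0],[0,-0.0001,0,0,0,0],[0,-0.0001,0,0,0,0],[0,-0.0001,0,0,0,0]]' | grep -E 'pos|rot|force'
python3 -m handwheel '[[0,0,0,0,0,0],[0,0,0,0,0,0],[0,0,0,0,0,0],[0,0,0,0,0,0],[0,0,0,0,0,0],[0,0,0,0,0,0],[0,0,0,0,0,0],[0,0,0,0,0,0]]' | grep -E 'pos|rot|force'
```

```text
position: [0.6094, 0.2097, 0.0806]
tcp_rot: [[-0.438, 0.899, 0.0], [0.899, 0.438, 0.001], [0.001, 0.001, -1.0]]
force: [0.3, 5.0, -2.4]
grasp_force: 30.0
position: [0.6094, 0.2097, 0.0806]
tcp_rot: [[-0.438, 0.899, 0.0], [0.899, 0.438, 0.001], [0.001, 0.001, -1.0]]
force: [-0.1, 5.4, -2.5]
grasp_force: 30.0
```

```bash
python3 -m handwheel '[[0,0.004,0,0,0,0],[0,0.008,0,0,0,0],[0,0.01,0.005,0,0,0],[0,0.01,0.018,0,0,0],[0,0.01,0.033,0,0,0],[0,0.01,0.046,0,0,0],[0,0.01,0.05,0,0,0],[0,0.01,0.05,0,0,0]]' | grep pos
python3 -m handwheel '[[0,-0.012,0,0,0,0],[0,-0.03,0,0,0,0],[0,-0.055,0,0,0,0],[0,-0.08,0,0,0,0],[0,-0.105,0,0,0,0],[0,-0.127,0,0,0,0],[0,-0.14,0,0,0,0],[0,-0.141,0,0,0,0]]' | grep pos
python3 -m handwheel '[[0,0,-0.005,0,0,0],[0,0,-0.018,0,0,0],[0,0,-0.031,0,0,0],[0,0,-0.044,0,0,0],[0,0,-0.05,0,0,0],[0,0,-0.05,0,0,0],[0,0,-0.05,0,0,0],[0,0,-0.05,0,0,0]]' | grep -E 'pos|force'
python3 -m handwheel '[[0,0.002,0,0,0,0],[0,0.004,0,0,0,0],[0,0.006,0,0,0,0],[0,0.0075,0,0,0,0],[0,0.0085,0,0,0,0],[0,0.0092,0,0,0,0],[0,0.0092,0,0,0,0],[0,0.0092,0,0,0,0]]' | grep -E 'pos|force'
```

```text
position: [0.6107, 0.2192, 0.133]
position: [0.6089, 0.075, 0.1298]
position: [0.6098, 0.0788, 0.081]
force: [-0.3, -0.7, -1.3]
grasp_force: 30.0
position: [0.6093, 0.0874, 0.0805]
force: [0.4, 0.0, -1.9]
grasp_force: 30.0
```

Commanded y is 0.087, and contact is expected near 0.0894.

```bash
python3 -m handwheel '[[0,0.0003,0,0,0,0],[0,0.0006,0,0,0,0],[0,0.0009,0,0,0,0],[0,0.001,0,0,0,0],[0,0.001,0,0,0,0],[0,0.001,0,0,0,0],[0,0.001,0,0,0,0],[0,0.001,0,0,0,0]]' | grep -E 'pos|force'
python3 -m handwheel '[[0,0.0002,0,0,0,0],[0,0.0004,0,0,0,0],[0,0.0006,0,0,0,0],[0,0.0008,0,0,0,0],[0,0.0008,0,0,0,0],[0,0.0008,0,0,0,0],[0,0.0008,0,0,0,0],[0,0.0008,0,0,0,0]]' | grep -E 'pos|force'
```

```text
position: [0.6093, 0.0884, 0.0805]
force: [-0.3, 0.2, -1.6]
grasp_force: 30.0
position: [0.6093, 0.0892, 0.0806]
force: [0.0, -0.2, -1.7]
grasp_force: 30.0
```

```bash
python3 -m handwheel '[[0,0.0002,0,0,0,0],[0,0.0004,0,0,0,0],[0,0.0006,0,0,0,0],[0,0.0006,0,0,0,0],[0,0.0006,0,0,0,0],[0,0.0006,0,0,0,0],[0,0.0006,0,0,0,0],[0,0.0006,0,0,0,0]]' | grep -E 'pos|force'
```

```text
position: [0.6093, 0.0896, 0.0805]
force: [-0.6, -2.0, -2.0]
grasp_force: 30.0
```

```bash
python3 -m handwheel '[[0,0.0001,0,0,0,0],[0,0.0002,0,0,0,0],[0,0.0003,0,0,0,0],[0,0.0004,0,0,0,0],[0,0.0004,0,0,0,0],[0,0.0004,0,0,0,0],[0,0.0004,0,0,0,0],[0,0.0004,0,0,0,0]]' | grep -E 'pos|rot|force'
python3 -m handwheel '[[0,0,0,0,0,0],[0,0,0,0,0,0],[0,0,0,0,0,0],[0,0,0,0,0,0],[0,0,0,0,0,0],[0,0,0,0,0,0],[0,0,0,0,0,0],[0,0,0,0,0,0]]' | grep -E 'pos|rot|force'
```

```text
position: [0.6093, 0.0898, 0.0806]
tcp_rot: [[-0.439, 0.899, -0.0], [0.899, 0.439, -0.001], [-0.001, -0.0, -1.0]]
force: [-0.5, -5.6, -1.9]
grasp_force: 30.0
position: [0.6093, 0.0898, 0.0806]
tcp_rot: [[-0.439, 0.899, -0.0], [0.899, 0.439, -0.001], [-0.001, -0.0, -1.0]]
force: [-0.6, -6.2, -1.6]
grasp_force: 30.0
```

```bash
python3 -m handwheel '[[0,-0.004,0,0,0,0],[0,-0.009,0,0,0,0],[0,-0.01,0.005,0,0,0],[0,-0.01,0.018,0,0,0],[0,-0.01,0.033,0,0,0],[0,-0.01,0.046,0,0,0],[0,-0.01,0.05,0,0,0],[0,-0.01,0.05,0,0,0]]' | grep pos
python3 -m handwheel '[[0.0002,0.01,0,0,0,0],[0.0002,0.025,0,0,0,0],[0.0002,0.042,0,0,0,0],[0.0002,0.056,0,0,0,0],[0.0002,0.066,0,0,0,0],[0.0002,0.0706,0,0,0,0],[0.0002,0.0706,0,0,0,0],[0.0002,0.0706,0,0,0,0]]' | grep pos
python3 -m handwheel '[[0,0,-0.006,0,0,0],[0,0,-0.013,0,0,0],[0,0,-0.02,0,0,0],[0,0,-0.024,0,0,0],[0,0,-0.026,0,0,0],[0,0,-0.026,0,0,0],[0,0,-0.026,0,0,0],[0,0,-0.026,0,0,0]]' | grep -E 'pos|rot|force'
```

```text
position: [0.6103, 0.0805, 0.1321]
position: [0.6093, 0.1511, 0.1303]
position: [0.6098, 0.1507, 0.1047]
tcp_rot: [[-0.438, 0.899, 0.001], [0.899, 0.438, 0.0], [-0.0, 0.0, -1.0]]
force: [-0.2, 0.3, -1.7]
grasp_force: 30.0
```

Run:
```python
from h import *
for n in("side",):
    im,d=cap(n);p=proj(n,[.609,.15,.06]);x,y=map(int,p);cv2.imwrite("pics/ins.png",cv2.resize(im[y-55:y+55,x-70:x+70],None,fx=5,fy=5,interpolation=cv2.INTER_CUBIC))
```

```text
(no output)
```

View pics/ins.png

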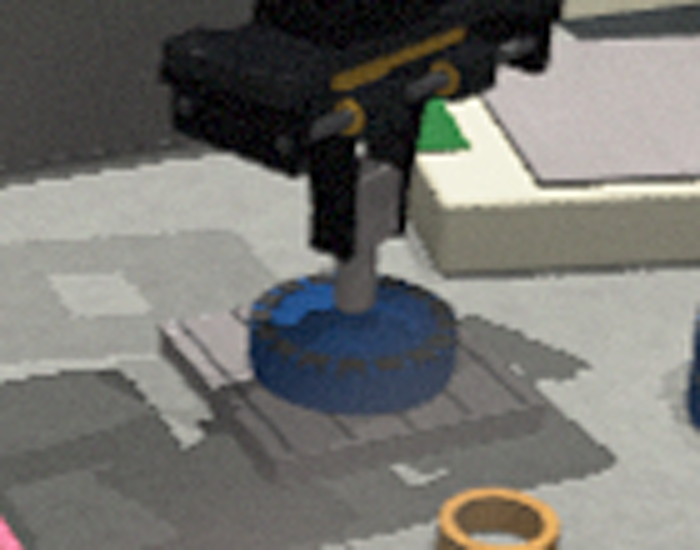

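The pin is upright, its foot at crop (355,308) just above the middle of the wheel. I correct y by -1 mm and descend in small steps.

```bash
python3 -m handwheel '[[0,-0.001,0,0,0,0],[0,-0.001,0,0,0,0],[0,-0.001,-0.001,0,0,0],[0,-0.001,-0.003,0,0,0],[0,-0.001,-0.004,0,0,0],[0,-0.001,-0.005,0,0,0],[0,-0.001,-0.005,0,0,0],[0,-0.001,-0.005,0,0,0]]' | grep -E 'pos|force'
python3 -m handwheel '[[0,0,-0.0005,0,0,0],[0,0,-0.001,0,0,0],[0,0,-0.0015,0,0,0],[0,0,-0.002,0,0,0],[0,0,-0.002,0,0,0],[0,0,-0.002,0,0,0],[0,0,-0.002,0,0,0],[0,0,-0.002,0,0,0]]' | grep -E 'pos|force'
```

```text
position: [0.6094, 0.1498, 0.0994]
force: [-0.8, 0.2, -1.6]
grasp_force: 30.0
position: [0.6095, 0.1498, 0.0976]
force: [-0.3, -0.5, -2.3]
grasp_force: 30.0
```

```bash
python3 -m handwheel '[[0,0,-0.0003,0,0,0],[0,0,-0.0006,0,0,0],[0,0,-0.0009,0,0,0],[0,0,-0.0012,0,0,0],[0,0,-0.0015,0,0,0],[0,0,-0.0015,0,0,0],[0,0,-0.0015,0,0,0],[0,0,-0.0015,0,0,0]]' | grep -E 'pos|force'
python3 -m handwheel '[[0,0,-0.0003,0,0,0],[0,0,-0.0006,0,0,0],[0,0,-0.0009,0,0,0],[0,0,-0.0012,0,0,0],[0,0,-0.0015,0,0,0],[0,0,-0.0015,0,0,0],[0,0,-0.0015,0,0,0],[0,0,-0.0015,0,0,0]]' | grep -E 'pos|force'
```

```text
position: [0.6095, 0.1498, 0.0961]
force: [0.2, -1.2, -2.1]
grasp_force: 30.0
position: [0.6095, 0.1498, 0.0946]
force: [0.5, 0.7, -2.9]
grasp_force: 30.0
```

```bash
python3 -m handwheel '[[0,0,-0.0005,0,0,0],[0,0,-0.001,0,0,0],[0,0,-0.0015,0,0,0],[0,0,-0.002,0,0,0],[0,0,-0.0025,0,0,0],[0,0,-0.003,0,0,0],[0,0,-0.003,0,0,0],[0,0,-0.003,0,0,0]]' | grep -E 'pos|force'
```

```text
position: [0.6095, 0.1498, 0.0915]
force: [0.5, -0.3, -1.1]
grasp_force: 30.0
```

```bash
python3 -m handwheel '[[0,0,-0.0007,0,0,0],[0,0,-0.0014,0,0,0],[0,0,-0.0021,0,0,0],[0,0,-0.0028,0,0,0],[0,0,-0.0035,0,0,0],[0,0,-0.004,0,0,0],[0,0,-0.004,0,0,0],[0,0,-0.004,0,0,0]]' | grep -E 'pos|force'
```

```text
position: [0.6095, 0.1498, 0.0875]
force: [1.0, -0.1, -2.3]
grasp_force: 30.0
```

```bash
python3 -m handwheel '[[0,0,-0.0007,0,0,0],[0,0,-0.0014,0,0,0],[0,0,-0.0021,0,0,0],[0,0,-0.0028,0,0,0],[0,0,-0.0035,0,0,0],[0,0,-0.004,0,0,0],[0,0,-0.004,0,0,0],[0,0,-0.004,0,0,0]]' | grep -E 'pos|force'
```

```text
position: [0.6095, 0.1498, 0.0835]
force: [-0.2, 0.1, -2.7]
grasp_force: 30.0
```

```bash
python3 -m handwheel '[[0,0,-0.0007,0,0,0],[0,0,-0.0014,0,0,0],[0,0,-0.0021,0,0,0],[0,0,-0.0028,0,0,0],[0,0,-0.0035,0,0,0],[0,0,-0.004,0,0,0],[0,0,-0.004,0,0,0],[0,0,-0.004,0,0,0]]' | grep -E 'pos|force'
```

```text
position: [0.6095, 0.1498, 0.0795]
force: [-0.5, 0.5, -1.5]
grasp_force: 30.0
```

```bash
python3 -m handwheel '[[0,0,-0.0005,0,0,0],[0,0,-0.001,0,0,0],[0,0,-0.0015,0,0,0],[0,0,-0.002,0,0,0],[0,0,-0.0025,0,0,0],[0,0,-0.003,0,0,0],[0,0,-0.003,0,0,0],[0,0,-0.003,0,0,0]]' | grep -E 'pos|force'
```

```text
position: [0.6095, 0.1498, 0.0765]
force: [0.8, -0.6, -1.2]
grasp_force: 30.0
```

```bash
python3 -m handwheel '[[0,0,-0.0003,0,0,0],[0,0,-0.0006,0,0,0],[0,0,-0.0009,0,0,0],[0,0,-0.0012,0,0,0],[0,0,-0.0015,0,0,0],[0,0,-0.0015,0,0,0],[0,0,-0.0015,0,0,0],[0,0,-0.0015,0,0,0]]' | grep -E 'pos|force'
```

```text
position: [0.6096, 0.1498, 0.0751]
force: [0.0, 0.3, -2.5]
grasp_force: 30.0
```

```bash
python3 -m handwheel '[[0,0,-0.0002,0,0,0],[0,0,-0.0004,0,0,0],[0,0,-0.0006,0,0,0],[0,0,-0.0008,0,0,0],[0,0,-0.0008,0,0,0],[0,0,-0.0008,0,0,0],[0,0,-0.0008,0,0,0],[0,0,-0.0008,0,0,0]]' | grep -E 'pos|force'
```

```text
position: [0.6095, 0.1498, 0.0743]
force: [-0.4, 0.1, -1.8]
grasp_force: 30.0
```

```bash
python3 -m handwheel '[[0,0,-0.0002,0,0,0],[0,0,-0.0004,0,0,0],[0,0,-0.0005,0,0,0],[0,0,-0.0005,0,0,0],[0,0,-0.0005,0,0,0],[0,0,-0.0005,0,0,0],[0,0,-0.0005,0,0,0],[0,0,-0.0005,0,0,0]]' | grep -E 'time|pos|force'
```

```text
time_s: 36.58
position: [0.6095, 0.1498, 0.0737]
force: [0.2, -0.6, -2.1]
grasp_force: 30.0
```

```bash
python3 -m handwheel '[[0,0,-0.0001,0,0,0],[0,0,-0.0002,0,0,0],[0,0,-0.0003,0,0,0],[0,0,-0.0004,0,0,0],[0,0,-0.0004,0,0,0],[0,0,-0.0004,0,0,0],[0,0,-0.0004,0,0,0],[0,0,-0.0004,0,0,0]]' | grep -E 'time|pos|force'
```

```text
time_s: 37.25
position: [0.6095, 0.1498, 0.0735]
force: [-0.4, -0.2, 0.8]
grasp_force: 30.0
```

Vertical force rose by 3 N, so the foot is on the plate. I hold, release, then retreat straight up.

```bash
python3 -m handwheel '[[0,0,-0.0001,0,0,0],[0,0,-0.0002,0,0,0],[0,0,-0.0002,0,0,0],[0,0,-0.0002,0,0,0],[0,0,-0.0002,0,0,0],[0,0,-0.0002,0,0,0],[0,0,-0.0002,0,0,0],[0,0,-0.0002,0,0,0]]' | grep -E 'time|pos|force'
python3 -m handwheel '[[0,0,0,0,0,0],[0,0,0,0,0,0],[0,0,0,0,0,0],[0,0,0,0,0,0],[0,0,0,0,0,0],[0,0,0,0,0,0],[0,0,0,0,0,0],[0,0,0,0,0,0]]' 0.2 | grep -E 'time|pos|force|open'
```

```text
time_s: 37.92
position: [0.6096, 0.1498, 0.0735]
force: [-1.3, 0.7, 5.1]
grasp_force: 30.0
time_s: 38.58
position: [0.6095, 0.1498, 0.0731]
force: [-0.3, 0.6, 0.2]
opening: 0.598
grasp_force: 0.0
```

```bash
python3 -m handwheel '[[0,0,0.005,0,0,0],[0,0,0.015,0,0,0],[0,0,0.03,0,0,0],[0,0,0.05,0,0,0],[0,0,0.075,0,0,0],[0,0,0.1,0,0,0],[0,0,0.12,0,0,0],[0,0,0.13,0,0,0]]' | grep -E 'time|pos|force|open'
python3 - <<'E'
from h import *
im,d=cap("side");x,y=map(int,proj("side",[.609,.15,.06]));cv2.imwrite("pics/end.png",cv2.resize(im[y-55:y+55,x-70:x+70],None,fx=5,fy=5,interpolation=cv2.INTER_CUBIC))
dd=d[y-30:y+30,x-40:x+40];vs,us=np.nonzero(dd)
P=np.array([w("side",(x-40+u,y-30+v),dd[v,u]) for v,u in zip(vs,us)])
m=(np.hypot(P[:,0]-.6095,P[:,1]-.1498)<.03)&(P[:,2]<.11);print(np.percentile(P[m][:,2],[50,90,95,99]))
E
```

```text
time_s: 39.25
position: [0.6111, 0.15, 0.2074]
force: [1.2, -0.1, -0.7]
opening: 0.598
grasp_force: 0.0Traceback (most recent call last):
  File "<stdin>", line 4, in <module>
  File "h.py", line 6, in w
    c=cams.calibration(n);K,R,t=map(np.array,(c["mtx"],c["R"],c["t"]))
ValueError: time passes only in moves, steps and waits
```

View pics/end.png

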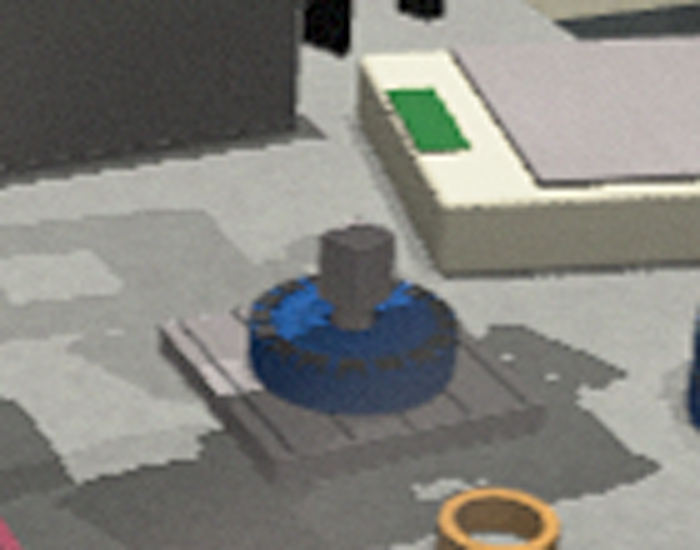

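The pin stands upright in the bore, head at crop (357,270), and the gripper is clear above it. Handing in.

```bash
python3 -c "
from rig import bot
print(bot.hand_in())"
```

```text
the job is handed in; nothing more can be done
None
```

I handed the job in: the pin touched the front, left and right rim at about 5–6 N each, was pushed home in the bore, released upright with the gripper clear, at about 39 s; no verdict was returned.

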